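# Tip the counted balls from the scale scoop into the turned bowl

## Task

The five turned wooden balls in the metal scoop have been counted on the scale: lift the scoop off the scale by its handle, hold its spout low over the wooden bowl and tip it spout-down to about 40 degrees, no steeper than 50, until all five have rolled into the bowl. Bring the scoop back level and set it down, without a bump, in the middle of the cork mat, and let go. Spill no ball, do not shift the bowl, and leave the things standing round about where they are.

Things in the scene. Friction and masses are not known exactly. Their poses are not given: they have to be found in the camera images.
- scoop: Loose aluminium scoop, 3 mm sheet, 0.10-0.20 kg, on the scale. Origin: centre of the flat underside; x to the open spout, handle at -x, z up. Bottom x -68 to 35 mm; then the floor ramps up 15 deg to the lip (x 82, z 16 mm). 100 mm wide at the back, 120 at the lip. Back wall 50 mm high, sides 50 falling to 35. Balls stay in while level, roll out past 25 deg
- scoop_grip (a point): Where to hold the scoop's handle, 110 mm behind the scoop's origin and 36 mm above its underside. The handle is a level bar 20 mm wide (across, scoop y), 26 mm high, running from 76 to 172 mm behind the origin (the last 12 mm a little thicker). Axes as the scoop's
- scoop_spout (a point): Middle of the scoop's spout lip (its upper edge), 82 mm ahead of the scoop's origin and 16 mm above its underside. Axes as the scoop's
- ball0: One of five loose turned wooden balls, 30 mm across, 12 g, in various wood tones, starting in the scoop. Origin: its centre
- ball1: One of five loose turned wooden balls, 30 mm across, 12 g, in various wood tones, starting in the scoop. Origin: its centre
- ball2: One of five loose turned wooden balls, 30 mm across, 12 g, in various wood tones, starting in the scoop. Origin: its centre
- ball3: One of five loose turned wooden balls, 30 mm across, 12 g, in various wood tones, starting in the scoop. Origin: its centre
- ball4: One of five loose turned wooden balls, 30 mm across, 12 g, in various wood tones, starting in the scoop. Origin: its centre
- scale: Bench scale, fixed: grey housing 200 mm (x) by 170 mm (y), 52 mm high, display and keys on the robot's side, with a steel pan 150 by 164 mm on it whose flat top is 70 mm above the bench. Origin: centre of its footprint on the bench. It stands left or right of the bowl, with the mat on the other side
- scale_pan (a point): Centre of the top of the scale's pan, 70 mm above the bench; the scoop starts on it
- mat: Cork mat, fixed, 200 by 200 by 4 mm, lying on the bench. Origin: centre of its underside, so its top is 4 mm above the origin
- bowl: Loose turned wooden bowl, 0.75 kg, shiny brown inside, pale outside: rim 228 mm across and 78 mm high, four small lugs on the rim out to 245 mm across, wall 9 mm, flat inner floor 13 mm above the bench and about 120 mm across, curving up to the rim. Origin: centre of its underside, z up
- wax_tin: Bystander: aluminium tin with a yellow lid, 75 mm across, 46 mm high. Origin: centre of its underside
- oil_bottle: Bystander: amber glass bottle, 56 mm across, 150 mm high. Origin: centre of its underside
- vase: Bystander: small dark turned vase, 80 mm across, 112 mm high. Origin: centre of its underside
- gouge: Bystander: turning gouge lying on the bench between robot and bowl, 240 mm long, 29 mm high, dark wood handle. Origin: on the bench below its middle; x points along the blade
There are look-alikes about, which are no part of the job. What is shaped like the ball0 but purple is not meant. What is shaped like the ball4 but green is not meant.

How it is judged:
By the outcome, as a careful person would: the job done as asked, in the order asked, and still so for the second after the job is handed in, with the robot touching nothing.
It also fails if it takes over 61 s, if anything falls off the work surface, if the arm or the gripper's body presses on something with over 40 N, if the wrist force passes 120 N, or if a joint passes its speed limit or range.

## Robot

A 6-joint arm with a two-finger parallel gripper is mounted at the origin on the work surface. World frame = base frame: x ahead of the robot, y to its left, z up, the work surface at z = 0. Lengths are in mm, angles in degrees, forces in N, time in s.
With the tool pointing down it reaches from about 350 to 725 mm from the base axis. Payload 4.3 kg.
Tool frame: the origin (TCP) lies at the very end of the fingers, on their centre line; the grasp point (between the pads) lies 19 mm behind it; z points along the fingers, y is the line along which they close (so a half turn about z gives the same grasp; the last joint's range is limited). The gripper opens to 85 mm and grips with 20 to 120 N. Pads are 22 mm wide; open, the fingers measure 114 mm over their backs; the gripper's body (76 mm by 85 mm) begins 54 mm behind the grasp point. The pads swing forward as they close: fully open they stand 13 mm farther back than shut.
Start: joints at [-72.095, 21.618, 4.641, 73.018, 0, 83.68], TCP at [235.946, -524.401, 231.329] pointing down, gripper open.
Joint ranges: [-156.06, 156.06], [-48.1, 94.91], [-58.44, 69.94], [-101.28, 121.22], [-78.64, 73.56], [-180, 180]. Speed limits (degrees/s): [147.25, 147.25, 180, 180, 180, 180].

## Interface

Orientations are given as a 3x3 rotation matrix whose columns are the frame's x, y, z axes.
In Python, from rig import manip gives the robot as it stands.
- The arm moves only by the shell command python3 -m jog 'ROWS' [FORCE]. ROWS is JSON, a list that holds one entry, the list of rows, each a list of 5 numbers: the shift along the world's x, y, z in mm, then the turn about the world's z in degrees, then the opening, from 0 (shut) to 1 (fully open). In form: [[[tx, ty, tz, roll, jaw], ...]]. A call has exactly 8 rows; each row is the pose to reach, as a shift and turn from the pose commanded when the call began; what a row does not reach only later rows make up. A row lasts 1/10 s, in which the tool goes at most 50 mm and 8.59 degrees, less where a joint would pass 70% of its speed; a pose out of reach is approached as far as the arm can. A call with a gripper value outside its range is refused whole. The fingers move at their own pace and stop on an object; FORCE is the grip in N (left out, the last holds). Time passes only in rows, so rows that repeat a pose let the fingers close, or fill a call up. It gives the time, the measured TCP pose, the force, the opening and the grip force at its end, in the units of the state.
- manip.state(): the state, without advancing time (a new reading comes with each control period).
- manip.capture(name): name is "side" or "top"; returns the picture (480x640x3 uint8, red, green, blue); there is no depth.
- manip.camera_model(name): a dict with "fx", "fy", "cx", "cy" (pixels), "extrinsics" (4x4, takes a point from camera to world coordinates). Camera axes: x right, y up, looking along -z (the intrinsics and any distortion apply to the point x, -y, -z); pixel columns grow to the right and rows downward; lengths in mm; the calibration is good to about 2 mm. A picture is of the moment at which its call begins. camera_model takes no time and is no camera call.
- manip.job_done(): hands the job in; it is judged then, once.
The state is a dict: "time_s": time; "joint_pos": joint angles; "dq": joint speeds; "tau": joint torques, N m; "eef_pos": TCP position; "ee_rot": TCP orientation; "contact_force": force on the tool from outside, world axes, zero at the start; "moment": the same for the moment, N m; "finger_gap": finger opening in mm; "grip_force": force on a finger pad.
Only numpy, scipy, OpenCV 4.12 (cv2) and the standard library are available. Lean on these libraries where they do the work, as an engineer would, in place of code of your own. Each camera call takes 0.05 s, during which the arm holds its last target. There are 200 camera calls.

## Working session

There is one attempt and no reset: what is moved stays moved. The work goes in short steps, Python scripts to look and compute and a shell command to move; the robot and the scene stay as the last step left them, time stands still between calls to the robot, and variables do not carry over. Pictures are saved under pics/ and viewed, at most 10 in all, crops included, and the job is handed in when it is done.

```bash
ls; mkdir -p pics; python3 - <<'E'
from rig import manip
import cv2,json
for n in("top","side"):
    im=manip.capture(n); cv2.imwrite(f"pics/{n}0.png",im[:,:,::-1]); m=manip.camera_model(n); print(n,m)
s=manip.state(); print(s)
E
```

```text
pics
top {'fx': 452.05245812812063, 'fy': 452.05245812812063, 'cx': 322.1590312534277, 'cy': 237.94612431907544, 'extrinsics': array([[-1.14886937e-02,  9.89869470e-01, -1.41514813e-01,
         4.30678835e+02],
       [-9.99921808e-01, -1.20718754e-02, -3.26316045e-03,
        -5.65000164e+01],
       [-4.93845210e-03,  1.41466258e-01,  9.89930760e-01,
         1.16429050e+03],
       [ 0.00000000e+00,  0.00000000e+00,  0.00000000e+00,
         1.00000000e+00]])}
side {'fx': 465.5556229101769, 'fy': 465.5556229101769, 'cx': 321.82654663693415, 'cy': 238.25697751455226, 'extrinsics': array([[ 9.83177612e-01,  1.06578527e-01, -1.48333413e-01,
         4.68273403e+02],
       [-1.82474035e-01,  6.08979792e-01, -7.71911160e-01,
        -7.93535434e+02],
       [ 8.06289638e-03,  7.85992767e-01,  6.18183112e-01,
         7.23021021e+02],
       [ 0.00000000e+00,  0.00000000e+00,  0.00000000e+00,
         1.00000000e+00]])}
{'time_s': 0.1, 'joint_pos': array([-7.20973909e+01,  2.16580611e+01,  4.57166391e+00,  7.30191953e+01,
        8.53256461e-04,  8.36814164e+01]), 'dq': array([ 0.03594076, -0.06530691,  0.19861671, -0.03579433, -0.03067587,
        0.01544822]), 'tau': array([ 1.69493542e-03, -4.64693391e+01,  2.70581764e+01,  1.20113912e-02,
       -8.21383810e-05,  5.06900548e-06]), 'eef_pos': array([ 235.73893159, -523.81245042,  230.45810468]), 'ee_rot': array([[ 9.11968496e-01,  4.10259865e-01, -5.52347287e-04],
       [ 4.10260179e-01, -9.11966827e-01,  1.75827937e-03],
       [ 2.17629053e-04, -1.83010149e-03, -9.99998302e-01]]), 'contact_force': array([-0.04751368,  0.34336362,  0.40486061]), 'moment': array([-0.05241377, -0.0385027 , -0.03134873]), 'grip_force': 0.0, 'finger_gap': 85.72849077149093}
```

View pics/top0.png

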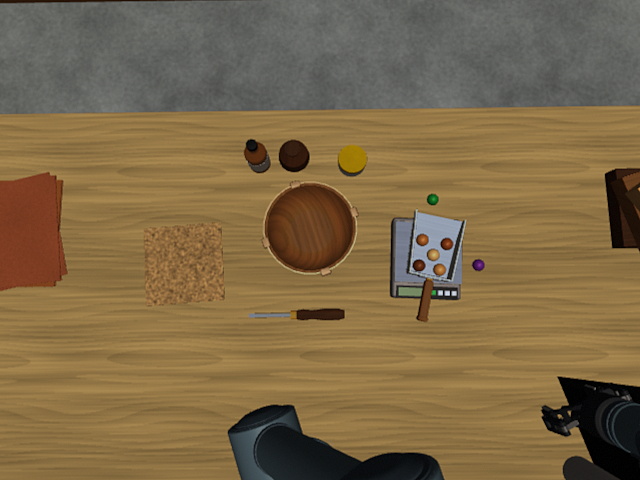

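View pics/side0.png

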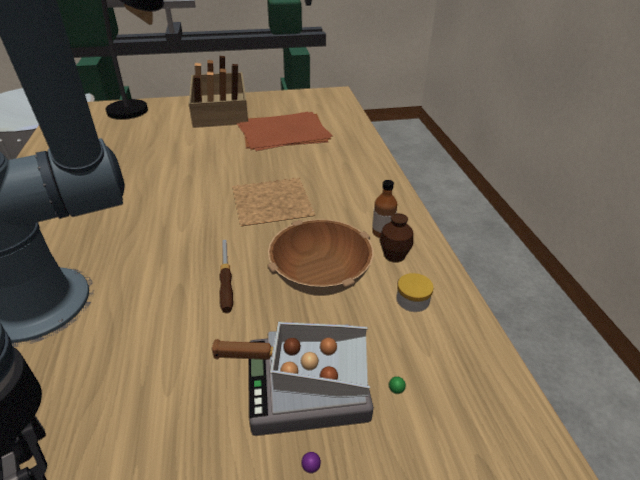

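Look-alikes: the scoop handle is at top (426,300). The gouge handle at (320,314) and the tool-rack handles are not it. The balls wanted are in the scoop at (422,240), (446,244), (433,255), (419,266) and (439,270). The green (432,199) and purple (478,265) balls are not meant. The pictures show the scale on the right at (428,258), the bowl in the middle at (311,228) and the mat on the left at (184,264).

```bash
cat > h.py <<'E'
import numpy as np,cv2
from rig import manip
def ray(n,uv,z):
    m=manip.camera_model(n);E=m["extrinsics"]
    d=E[:3,:3]@np.array([(uv[0]-m["cx"])/m["fx"],-(uv[1]-m["cy"])/m["fy"],-1]);o=E[:3,3]
    return (o+d*(z-o[2])/d[2])
def proj(n,p):
    m=manip.camera_model(n);E=m["extrinsics"];c=E[:3,:3].T@(np.array(p)-E[:3,3])
    return np.array([m["cx"]-m["fx"]*c[0]/c[2],m["cy"]+m["fy"]*c[1]/c[2]])
def axis_pts(mask,x0,y0,x1,y1):
    M=np.zeros_like(mask);M[y0:y1,x0:x1]=mask[y0:y1,x0:x1]
    c=max(cv2.findContours(M,cv2.RETR_EXTERNAL,cv2.CHAIN_APPROX_NONE)[0],key=cv2.contourArea)
    return c
E
python3 - <<'E'
from h import *
im=cv2.imread("pics/top0.png");hsv=cv2.cvtColor(im,cv2.COLOR_BGR2HSV)
print(hsv[300,426],hsv[310,424],hsv[300,445],hsv[330,426],hsv[228,311],hsv[264,184],hsv[264,240])
# handle
m=cv2.inRange(hsv,(0,110,30),(14,255,170))
c=axis_pts(m,410,278,442,330);r=cv2.minAreaRect(c);print("handle",r,cv2.contourArea(c))
b=cv2.boxPoints(r)
for z in(119,106):print(z,[ray("top",p,z)[:2].round(1).tolist() for p in b], ray("top",r[0],z).round(1))
# scale housing/mat corners by hand
mat=[(145,227),(221,224),(224,301),(147,304)]
P=np.array([ray("top",p,4) for p in mat]);print("mat",P.round(),P.mean(0))
# bowl: shiny brown inside
m2=cv2.inRange(hsv,(0,120,30),(13,255,170));c2=axis_pts(m2,255,175,365,280)
e=cv2.fitEllipse(cv2.convexHull(c2));print("bowl",e,ray("top",e[0],74))
for n,bx in(("top",(385,190,490,330)),):
    cr=im[bx[1]:bx[3],bx[0]:bx[2]].copy()
    cr=cv2.resize(cr,None,fx=4,fy=4,interpolation=cv2.INTER_CUBIC)
    for p in b: cv2.circle(cr,tuple(int(v) for v in (p-np.array(bx[:2]))*4+2),4,(0,255,0),1)
    cv2.imwrite("pics/crop1.png",cr)
E
```

```text
[ 13 171 103] [ 13 172 101] [ 19 136 142] [ 18 136 144] [ 13 175 105] [ 16 147 130] [ 19 134 147]
handle ((425.0659484863281, 300.0912780761719), (10.159029006958008, 40.604270935058594), 9.162346839904785) 307.5
119 [[390.5, -266.2], [481.2, -284.8], [477.2, -307.7], [386.6, -288.9]] [ 433.6 -286.9  119. ]
106 [[390.0, -268.8], [481.8, -287.7], [477.8, -310.9], [386.1, -291.8]] [ 433.6 -289.7  106. ]
mat [[631. 409.   4.]
 [636. 211.   4.]
 [438. 199.   4.]
 [432. 395.   4.]] [534.30264857 303.34257631   4.        ]
bowl ((309.572509765625, 227.46910095214844), (88.82679748535156, 89.948974609375), 82.49674987792969) [612.78888736 -22.43321957  74.        ]
```

View pics/crop1.png

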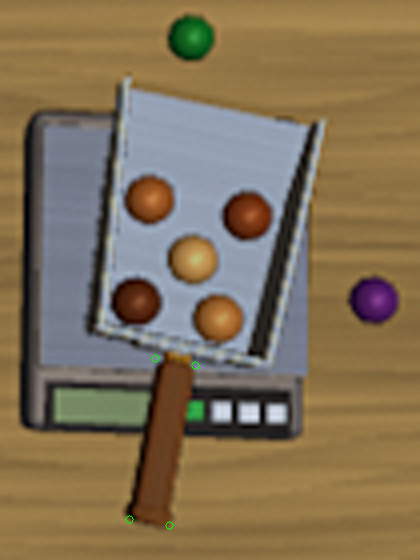

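The crop confirms the aluminium scoop on the scale, with five wood-toned balls and the handle from crop (177,355) to (150,522). Green and purple are outside it. The handle yaw is about -11.7°, and I'll grip around (440,-290).

```bash
python3 -m jog '[[[30,35,0,-6,1],[60,70,0,-12,1],[90,104,0,-18,1],[120,138,-10,-24,1],[150,173,-30,-30,1],[178,205,-50,-35.9,1],[203.6,234.8,-75,-35.9,1],[203.6,234.8,-81,-35.9,1]]]' 60
python3 - <<'E'
from h import *
im=manip.capture("top");cv2.imwrite("pics/t1.png",cv2.resize(im[180:340,360:520,::-1],None,fx=3.7,fy=3.7))
im=manip.capture("side");cv2.imwrite("pics/s1.png",im[:,:,::-1])
s=manip.state();print(s["eef_pos"],s["ee_rot"],s["joint_pos"])
E
```

```text
time_s: 0.9
eef_pos: [440.0, -284.5, 147.2]
ee_rot: [[0.981, -0.196, -0.003], [-0.196, -0.981, 0.005], [-0.004, -0.004, -1.0]]
contact_force: [-0.6, -0.6, -0.2]
finger_gap: 85.2
grip_force: 0.0
[ 438.6570066  -288.10584834  148.71600688] [[ 0.97973464 -0.20027176 -0.00335482]
 [-0.2002662  -0.97973964  0.00192267]
 [-0.0036719  -0.00121185 -0.99999252]] [-4.02003347e+01  1.82959319e+01 -1.26537950e+01  5.92681921e+01
 -3.99285006e-02  1.51352473e+02]
```

View pics/s1.png

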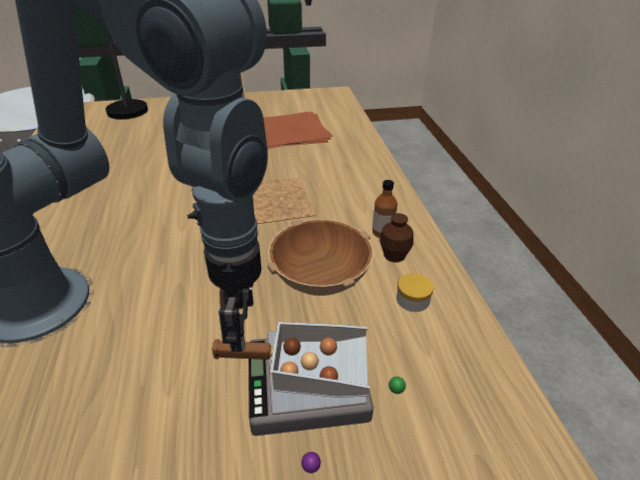

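The gripper hangs centred over the handle at (240,350), clear of the balls. Next I descend and close.

```bash
python3 -m jog '[[[0,0,-15,0,1],[0,0,-30,0,1],[0,0,-43,0,1],[0,0,-53,0,1],[0,0,-60,0,1],[0,0,-63,0,1],[0,0,-63,0,0.6],[0,0,-63,0,0.4]]]' 100; python3 -m jog '[[[0,0,0,0,0.2],[0,0,0,0,0],[0,0,0,0,0],[0,0,0,0,0],[0,0,0,0,0],[0,0,0,0,0],[0,0,0,0,0],[0,0,0,0,0]]]' 100
```

```text
time_s: 1.8
eef_pos: [439.8, -290.0, 87.9]
ee_rot: [[0.979, -0.203, 0.001], [-0.203, -0.979, -0.001], [0.001, 0.001, -1.0]]
contact_force: [-0.0, 1.2, 0.6]
finger_gap: 59.2
grip_force: 0.0
time_s: 2.6
eef_pos: [439.9, -289.8, 87.8]
ee_rot: [[0.979, -0.202, 0.001], [-0.202, -0.979, -0.001], [0.001, 0.001, -1.0]]
contact_force: [-1.0, 0.1, 5.0]
finger_gap: 18.7
grip_force: 97.2
```

Gripped (gap 18.7 mm). I lift gently.

```bash
python3 -m jog '[[[0,0,3,0,0],[0,0,8,0,0],[0,0,15,0,0],[0,0,22,0,0],[0,0,29,0,0],[0,0,35,0,0],[0,0,39,0,0],[0,0,40,0,0]]]' 110; python3 - <<'E'
from h import *
im=manip.capture("side");cv2.imwrite("pics/s2.png",cv2.resize(im[260:460,180:420,::-1],None,fx=3,fy=3))
s=manip.state();print(s["eef_pos"],s["contact_force"],s["moment"])
E
```

```text
time_s: 3.4
eef_pos: [439.9, -289.9, 128.0]
ee_rot: [[0.979, -0.202, 0.001], [-0.202, -0.979, -0.001], [0.001, 0.001, -1.0]]
contact_force: [-0.9, -0.4, -2.1]
finger_gap: 18.4
grip_force: 107.1
[ 439.8036797  -289.81024261  127.82877254] [ 0.12681927  0.09675042 -1.48977475] [0.02986368 0.20693139 0.01673401]
```

View pics/s2.png

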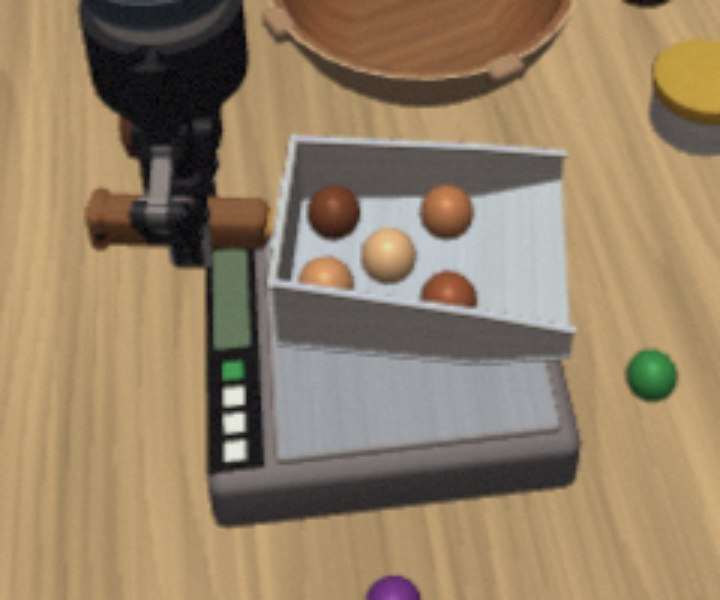

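The scoop is lifted level with all five balls aboard. At the bowl I'll hold the spout at yaw about 25°, with the grip at about (447,-99), so the side camera can see the tilt.

```bash
python3 -m jog '[[[0,0,5,0,0],[0,2,14,0.5,0],[1,7,24,1.5,0],[1,15,34,3,0],[1,26,44,5,0],[2,39,54,7.5,0],[2,52,62,10,0],[2,66,68,12.5,0]]]' 110; python3 -m jog '[[[1,14,2,2.5,0],[1,28,3,5,0],[2,42,4,8,0],[2,57,4,11,0],[3,72,4,14,0],[3,87,4,17,0],[4,100,4,19.5,0],[4,110,4,21.5,0]]]' 110; python3 -m jog '[[[0,6,0,1,0],[1,10,0,2,0],[1,13,0,2.5,0],[1,15,0,2.7,0],[1,15,0,2.7,0],[1,15,0,2.7,0],[1,15,0,2.7,0],[1,15,0,2.7,0]]]' 60;  python3 - <<'E'
from h import *
im=manip.capture("side");cv2.imwrite("pics/s3.png",im[:,:,::-1])
im=manip.capture("top");cv2.imwrite("pics/t3.png",im[:,:,::-1])
s=manip.state();print(s["eef_pos"],s["contact_force"],s["moment"],s["grip_force"],s["joint_pos"])
E
```

```text
time_s: 4.25
eef_pos: [441.7, -222.3, 196.3]
ee_rot: [[1.0, 0.019, 0.001], [0.019, -1.0, -0.0], [0.001, 0.0, -1.0]]
contact_force: [-0.3, 0.6, -2.8]
finger_gap: 18.3
grip_force: 107.1
time_s: 5.05
eef_pos: [445.6, -112.3, 199.3]
ee_rot: [[0.924, 0.383, -0.0], [0.383, -0.924, -0.0], [-0.0, 0.0, -1.0]]
contact_force: [0.2, -0.1, -2.2]
finger_gap: 18.5
grip_force: 107.1
time_s: 5.85
eef_pos: [446.5, -98.8, 199.3]
ee_rot: [[0.906, 0.423, -0.0], [0.423, -0.906, -0.0], [-0.0, 0.0, -1.0]]
contact_force: [0.4, -0.3, -2.3]
finger_gap: 18.5
grip_force: 107.2
[446.5476156  -98.73914486 199.33232844] [ 0.30715172  0.12124286 -1.52369185] [-0.08422144  0.17081542 -0.02550491] 107.20000147819519 [-2.04207221e+01  8.83048144e+00 -1.72857289e+01  6.38789516e+01
 -5.27203601e-03  1.34571274e+02]
```

View pics/s3.png

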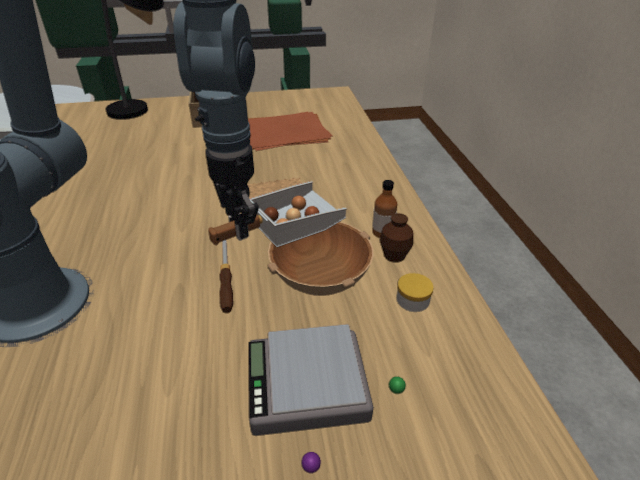

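The scoop is over the bowl's near edge at (300,215) with all the balls in. The grip force did not follow the lower setting, so I'll try easing the jaw command.

```bash
python3 -m jog '[[[0,0,0,0,0.05],[0,0,0,0,0.1],[0,0,0,0,0.12],[0,0,0,0,0.14],[0,0,0,0,0.14],[0,0,0,0,0.14],[0,0,0,0,0.14],[0,0,0,0,0.14]]]' 60; python3 -c "
from rig import manip;s=manip.state();print(s['moment'],s['grip_force'])"
```

```text
time_s: 6.75
eef_pos: [446.5, -98.6, 199.3]
ee_rot: [[0.906, 0.423, 0.0], [0.423, -0.906, -0.0], [-0.0, 0.0, -1.0]]
contact_force: [0.7, 0.4, -2.0]
finger_gap: 18.5
grip_force: 107.2
[-0.04029367  0.12756003 -0.03147758] 107.15290546417236
```

```bash
python3 -m jog '[[[0,0,0,0,0.18],[0,0,0,0,0.19],[0,0,0,0,0.2],[0,0,0,0,0.205],[0,0,0,0,0.21],[0,0,0,0,0.21],[0,0,0,0,0.21],[0,0,0,0,0.21]]]' 40; python3 -m jog '[[[0,0,0,0,0.212],[0,0,0,0,0.214],[0,0,0,0,0.216],[0,0,0,0,0.216],[0,0,0,0,0.218],[0,0,0,0,0.218],[0,0,0,0,0.218],[0,0,0,0,0.218]]]' 40
```

```text
time_s: 7.55
eef_pos: [446.5, -98.6, 199.3]
ee_rot: [[0.906, 0.423, -0.0], [0.423, -0.906, -0.0], [-0.0, 0.0, -1.0]]
contact_force: [0.0, 0.6, -2.3]
finger_gap: 18.3
grip_force: 107.2
time_s: 8.35
eef_pos: [446.6, -98.6, 199.3]
ee_rot: [[0.906, 0.423, 0.0], [0.423, -0.906, -0.0], [0.0, 0.0, -1.0]]
contact_force: [0.1, 0.7, -1.7]
finger_gap: 18.8
grip_force: 76.6
```

```bash
cat >> h.py <<'E'
def tilt(name=None):
    im=manip.capture("side")
    if name: cv2.imwrite(name,im[:,:,::-1])
    s=manip.state();x=s["ee_rot"][:,0];g=s["eef_pos"]+[0,0,19]
    x=x*[1,1,0];z=np.array([0,0,1.])
    hsv=cv2.cvtColor(im,cv2.COLOR_RGB2HSV);m=cv2.inRange(hsv,(0,130,25),(15,255,200))
    b=proj("side",g-52*x).astype(int)
    M=np.zeros_like(m);M[max(0,b[1]-40):b[1]+15,b[0]-20:b[0]+22]=m[max(0,b[1]-40):b[1]+15,b[0]-20:b[0]+22]
    n,l,st,c=cv2.connectedComponentsWithStats(M)
    k=1+np.argmax(st[1:,4]);ys,xs=np.where(l==k)
    sel=xs<=xs.min()+6;q=np.array([xs[sel].mean(),ys[sel].mean()])
    A=np.arange(-15,80,.5);f=[]
    for a in np.radians(A):
        f.append(proj("side",g-48*(np.cos(a)*x-np.sin(a)*z)))
    d=np.linalg.norm(np.array(f)-q,axis=1);i=d.argmin()
    mo=s["moment"];print("t%.2f tilt %.1f resid %.1f tip"%(s["time_s"],A[i],d[i]),q.round(1),"area",st[k,4],"grip %.0f gap %.2f M %.3f z %.1f"%(s["grip_force"],s["finger_gap"],-x[1]*mo[0]+x[0]*mo[1],s["eef_pos"][2]))
E
python3 -c "
from h import *;tilt()"; python3 -m jog '[[[0,0,0,0,0.219],[0,0,0,0,0.219],[0,0,0,0,0.22],[0,0,0,0,0.22],[0,0,0,0,0.221],[0,0,0,0,0.221],[0,0,0,0,0.221],[0,0,0,0,0.221]]]' 40;python3 -c "
from h import *;tilt()"
```

```text
t8.40 tilt 0.0 resid 1.1 tip [212.6 234.3] area 351 grip 77 gap 19.02 M 0.142 z 199.3
time_s: 9.2
eef_pos: [446.5, -98.6, 199.3]
ee_rot: [[0.906, 0.423, 0.0], [0.423, -0.906, -0.0], [-0.0, 0.0, -1.0]]
contact_force: [0.0, -0.3, -2.0]
finger_gap: 19.5
grip_force: 62.9
t9.25 tilt 0.0 resid 1.1 tip [212.5 234.4] area 345 grip 63 gap 19.24 M 0.167 z 199.3
```

```bash
python3 -m jog '[[[0,0,0,0,0.222],[0,0,0,0,0.222],[0,0,0,0,0.223],[0,0,0,0,0.223],[0,0,0,0,0.224],[0,0,0,0,0.224],[0,0,0,0,0.225],[0,0,0,0,0.225]]]' 40;python3 -c "
from h import *;tilt()"; python3 -m jog '[[[0,0,0,0,0.226],[0,0,0,0,0.226],[0,0,0,0,0.2265],[0,0,0,0,0.2265],[0,0,0,0,0.227],[0,0,0,0,0.227],[0,0,0,0,0.2275],[0,0,0,0,0.2275]]]' 40;python3 -c "
from h import *;tilt()"
```

```text
time_s: 10.05
eef_pos: [446.6, -98.6, 199.3]
ee_rot: [[0.906, 0.423, 0.0], [0.423, -0.906, -0.0], [-0.0, 0.0, -1.0]]
contact_force: [0.1, 0.1, -1.5]
finger_gap: 19.4
grip_force: 45.0
t10.10 tilt 0.0 resid 1.1 tip [212.5 234.3] area 353 grip 45 gap 19.28 M 0.174 z 199.3
time_s: 10.9
eef_pos: [446.6, -98.6, 199.3]
ee_rot: [[0.906, 0.423, 0.0], [0.423, -0.906, -0.0], [0.0, 0.0, -1.0]]
contact_force: [-0.3, 0.1, -1.6]
finger_gap: 19.2
grip_force: 34.6
t10.95 tilt 0.5 resid 1.1 tip [212.5 234.1] area 354 grip 35 gap 19.33 M 0.176 z 199.3
```

```bash
python3 -m jog '[[[0,0,0,0,0.228],[0,0,0,0,0.228],[0,0,0,0,0.228],[0,0,0,0,0.2284],[0,0,0,0,0.2284],[0,0,0,0,0.2284],[0,0,0,0,0.2288],[0,0,0,0,0.2288]]]' 40;python3 -c "
from h import *;tilt()"; python3 -m jog '[[[0,0,0,0,0.2288],[0,0,0,0,0.2288],[0,0,0,0,0.2292],[0,0,0,0,0.2292],[0,0,0,0,0.2292],[0,0,0,0,0.2296],[0,0,0,0,0.2296],[0,0,0,0,0.2296]]]' 40;python3 -c "
from h import *;tilt()"
```

```text
time_s: 11.75
eef_pos: [446.5, -98.6, 199.3]
ee_rot: [[0.906, 0.423, -0.0], [0.423, -0.906, -0.0], [-0.0, 0.0, -1.0]]
contact_force: [0.2, -0.2, -1.7]
finger_gap: 19.8
grip_force: 25.8
t11.80 tilt 0.0 resid 1.1 tip [212.5 234.4] area 349 grip 26 gap 19.80 M 0.207 z 199.3
time_s: 12.6
eef_pos: [446.6, -98.6, 199.3]
ee_rot: [[0.906, 0.423, 0.0], [0.423, -0.906, -0.0], [0.0, 0.0, -1.0]]
contact_force: [0.3, 0.5, -2.0]
finger_gap: 20.0
grip_force: 22.2
t12.65 tilt 0.0 resid 1.1 tip [212.5 234.4] area 343 grip 22 gap 19.96 M 0.213 z 199.3
```

```bash
python3 -m jog '[[[0,0,0,0,0.2300],[0,0,0,0,0.2300],[0,0,0,0,0.2300],[0,0,0,0,0.2303],[0,0,0,0,0.2303],[0,0,0,0,0.2306],[0,0,0,0,0.2306],[0,0,0,0,0.2306]]]' 40;python3 -c "
from h import *;tilt()"
```

```text
time_s: 13.45
eef_pos: [446.5, -98.6, 199.3]
ee_rot: [[0.906, 0.423, -0.0], [0.423, -0.906, -0.0], [-0.0, 0.0, -1.0]]
contact_force: [0.2, -0.5, -1.4]
finger_gap: 19.6
grip_force: 16.9
t13.50 tilt 0.0 resid 1.1 tip [212.6 234.4] area 351 grip 17 gap 19.69 M 0.174 z 199.3
```

```bash
python3 -m jog '[[[0,0,0,0,0.2309],[0,0,0,0,0.2309],[0,0,0,0,0.2309],[0,0,0,0,0.2309],[0,0,0,0,0.2312],[0,0,0,0,0.2312],[0,0,0,0,0.2312],[0,0,0,0,0.2312]]]' 40;python3 -c "
from h import *;tilt()"
```

```text
time_s: 14.3
eef_pos: [446.5, -98.6, 199.3]
ee_rot: [[0.906, 0.423, 0.0], [0.423, -0.906, -0.0], [-0.0, 0.0, -1.0]]
contact_force: [0.1, 0.4, -1.9]
finger_gap: 19.9
grip_force: 14.0
t14.35 tilt 11.0 resid 1.2 tip [212.2 229.8] area 341 grip 14 gap 19.90 M 0.167 z 199.3
```

```bash
python3 -m jog '[[[0,0,0,0,0.2312],[0,0,0,0,0.2300],[0,0,0,0,0.2295],[0,0,0,0,0.2295],[0,0,0,0,0.2295],[0,0,0,0,0.2295],[0,0,0,0,0.2295],[0,0,0,0,0.2295]]]' 40;python3 -c "
from h import *;tilt()"
```

```text
time_s: 15.15
eef_pos: [446.6, -98.6, 199.4]
ee_rot: [[0.906, 0.423, 0.0], [0.423, -0.906, -0.0], [0.0, 0.0, -1.0]]
contact_force: [1.0, -0.3, -1.8]
finger_gap: 20.0
grip_force: 14.5
t15.20 tilt 23.5 resid 1.8 tip [212.5 224.2] area 342 grip 15 gap 19.72 M 0.098 z 199.4
```

```bash
python3 -m jog '[[[0,0,0,0,0.2310],[0,0,0,0,0.2310],[0,0,0,0,0.2310],[0,0,0,0,0.1],[0,0,0,0,0.1],[0,0,0,0,0.1],[0,0,0,0,0.1],[0,0,0,0,0.1]]]' 60;python3 -c "
from h import *;tilt('pics/s4.png')"
```

```text
time_s: 16.0
eef_pos: [446.6, -98.6, 199.3]
ee_rot: [[0.906, 0.423, 0.0], [0.423, -0.906, -0.0], [-0.0, 0.0, -1.0]]
contact_force: [-0.2, 0.2, -1.3]
finger_gap: 19.2
grip_force: 59.1
t16.05 tilt 23.0 resid 1.7 tip [212.5 224.5] area 340 grip 59 gap 19.29 M 0.075 z 199.3
```

View pics/s4.png

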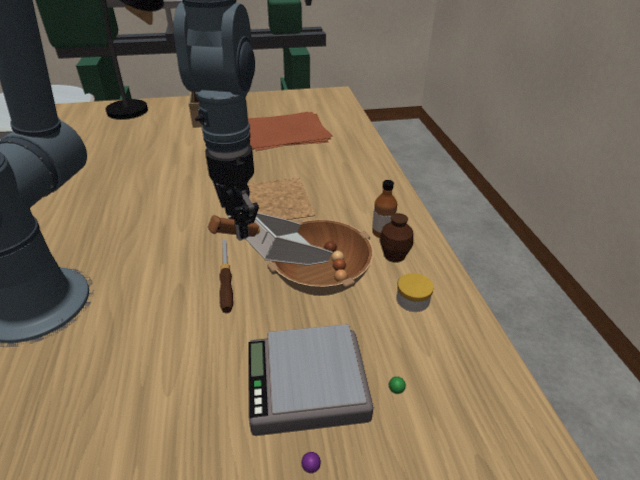

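Four balls show in the bowl at (330,246), (338,256), (340,264) and (341,275). The fifth is hidden or still in the scoop. I'll check the tilt from the lip corner at about (334,259) and count the balls in the top view.

```bash
python3 - <<'E'
from h import *
s=manip.state();x=s["ee_rot"][:,0]*[1,1,0];z=np.array([0,0,1.]);y=np.cross(z,x);g=s["eef_pos"]+[0,0,19]
for a in(0,20,25,30,35,40,45):
    c,d=np.cos(np.radians(a)),np.sin(np.radians(a));X=c*x-d*z;Z=d*x+c*z
    f=lambda px,py,pz:proj("side",g+X*(px+120)+y*py+Z*(pz-36)).round().astype(int).tolist()
    lip=g+X*202-20*Z
    print(a,"near lip floor",f(82,-60,16),"near lip top",f(82,-60,35),"far lip top",f(82,60,35),"back near top",f(-68,-50,50),"butt",f(-170,0,36),"lip xyz",lip.round())
im=manip.capture("top");cv2.imwrite("pics/t4.png",cv2.resize(im[160:320,230:440,::-1],None,fx=3.7,fy=3.7))
E
```

```text
0 near lip floor [346, 213] near lip top [346, 205] far lip top [311, 179] back near top [276, 222] butt [213, 235] lip xyz [630. -13. 198.]
20 near lip floor [337, 243] near lip top [340, 235] far lip top [306, 208] back near top [278, 230] butt [213, 226] lip xyz [612. -21. 130.]
25 near lip floor [334, 251] near lip top [337, 243] far lip top [304, 215] back near top [278, 233] butt [213, 224] lip xyz [605. -25. 115.]
30 near lip floor [330, 258] near lip top [333, 250] far lip top [301, 222] back near top [277, 235] butt [214, 222] lip xyz [596. -29. 100.]
35 near lip floor [325, 265] near lip top [330, 258] far lip top [298, 229] back near top [277, 237] butt [215, 220] lip xyz [586. -33.  86.]
40 near lip floor [320, 272] near lip top [325, 265] far lip top [294, 235] back near top [276, 239] butt [216, 218] lip xyz [575. -39.  73.]
45 near lip floor [315, 279] near lip top [320, 272] far lip top [289, 242] back near top [275, 241] butt [218, 215] lip xyz [563. -44.  61.]
```

View pics/t4.png

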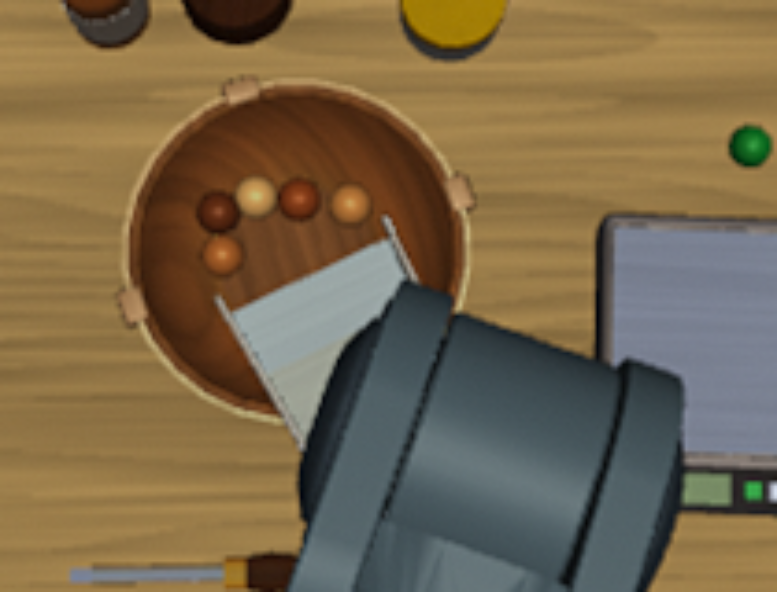

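All five balls are in the bowl. The scoop's tilt is only about 28° so far, so I ease the grip a little more to reach the requested ~40°.

```bash
python3 -m jog '[[[0,0,0,0,0.22],[0,0,0,0,0.226],[0,0,0,0,0.229],[0,0,0,0,0.230],[0,0,0,0,0.2305],[0,0,0,0,0.231],[0,0,0,0,0.2312],[0,0,0,0,0.2314]]]' 60;python3 -c "
from h import *;tilt()"; python3 -m jog '[[[0,0,0,0,0.2316],[0,0,0,0,0.2316],[0,0,0,0,0.2318],[0,0,0,0,0.2318],[0,0,0,0,0.2320],[0,0,0,0,0.2320],[0,0,0,0,0.2320],[0,0,0,0,0.2320]]]' 60;python3 -c "
from h import *;tilt()"
```

```text
time_s: 16.9
eef_pos: [446.5, -98.6, 199.3]
ee_rot: [[0.906, 0.423, 0.0], [0.423, -0.906, -0.0], [0.0, 0.0, -1.0]]
contact_force: [0.2, -0.0, -2.4]
finger_gap: 20.2
grip_force: 13.4
t16.95 tilt 23.0 resid 1.8 tip [212.5 224.4] area 341 grip 13 gap 20.06 M 0.076 z 199.3
time_s: 17.75
eef_pos: [446.5, -98.6, 199.3]
ee_rot: [[0.906, 0.423, 0.0], [0.423, -0.906, -0.0], [-0.0, 0.0, -1.0]]
contact_force: [-0.1, -0.5, -0.4]
finger_gap: 19.7
grip_force: 10.5
t17.80 tilt 23.0 resid 2.3 tip [211.9 224.3] area 343 grip 10 gap 19.94 M 0.094 z 199.3
```

```bash
python3 -m jog '[[[0,0,0,0,0.2322],[0,0,0,0,0.2322],[0,0,0,0,0.2322],[0,0,0,0,0.2324],[0,0,0,0,0.2324],[0,0,0,0,0.2324],[0,0,0,0,0.2325],[0,0,0,0,0.2325]]]' 60;python3 -c "
from h import *;tilt()"
```

```text
time_s: 18.6
eef_pos: [446.6, -98.6, 199.3]
ee_rot: [[0.906, 0.423, 0.0], [0.423, -0.906, -0.0], [0.0, 0.0, -1.0]]
contact_force: [0.8, 0.6, -1.4]
finger_gap: 19.7
grip_force: 8.1
t18.65 tilt 23.0 resid 2.3 tip [211.9 224.4] area 346 grip 8 gap 19.85 M 0.086 z 199.3
```

```bash
python3 -m jog '[[[0,0,0,0,0.2326],[0,0,0,0,0.2326],[0,0,0,0,0.2327],[0,0,0,0,0.2327],[0,0,0,0,0.2328],[0,0,0,0,0.2328],[0,0,0,0,0.2328],[0,0,0,0,0.2328]]]' 60;python3 -c "
from h import *;tilt()"
```

```text
time_s: 19.45
eef_pos: [446.5, -98.6, 199.3]
ee_rot: [[0.906, 0.423, -0.0], [0.423, -0.906, -0.0], [-0.0, 0.0, -1.0]]
contact_force: [0.3, -0.7, -0.5]
finger_gap: 20.3
grip_force: 6.6
t19.50 tilt 22.5 resid 2.3 tip [211.9 224.6] area 337 grip 7 gap 19.60 M 0.126 z 199.3
```

```bash
python3 -m jog '[[[0,0,0,0,0.2329],[0,0,0,0,0.2330],[0,0,0,0,0.2330],[0,0,0,0,0.2330],[0,0,0,0,0.2330],[0,0,0,0,0.2331],[0,0,0,0,0.2331],[0,0,0,0,0.2331]]]' 60;python3 -c "
from h import *;tilt()"
```

```text
time_s: 20.3
eef_pos: [446.6, -98.6, 199.4]
ee_rot: [[0.906, 0.423, 0.0], [0.423, -0.906, -0.0], [0.0, 0.0, -1.0]]
contact_force: [0.2, 0.5, -0.7]
finger_gap: 20.0
grip_force: 5.4
t20.35 tilt 33.5 resid 2.1 tip [213.9 219.7] area 322 grip 5 gap 19.84 M -0.049 z 199.4
```

```bash
python3 -m jog '[[[0,0,0,0,0.1],[0,0,0,0,0],[0,0,0,0,0],[0,0,0,0,0],[0,0,0,0,0],[0,0,0,0,0],[0,0,0,0,0],[0,0,0,0,0]]]' 60;python3 -c "
from h import *;tilt('pics/s5.png')
im=cv2.imread('pics/s5.png')[170:300,190:390];cv2.imwrite('pics/s5c.png',cv2.resize(im,None,fx=4,fy=4))"
```

```text
time_s: 21.15
eef_pos: [446.6, -98.6, 199.3]
ee_rot: [[0.906, 0.423, 0.0], [0.423, -0.906, -0.0], [0.0, 0.0, -1.0]]
contact_force: [0.4, -0.8, -0.7]
finger_gap: 19.6
grip_force: 58.5
t21.20 tilt 33.0 resid 2.0 tip [213.9 219.9] area 317 grip 59 gap 19.10 M -0.102 z 199.3
```

View pics/s5c.png

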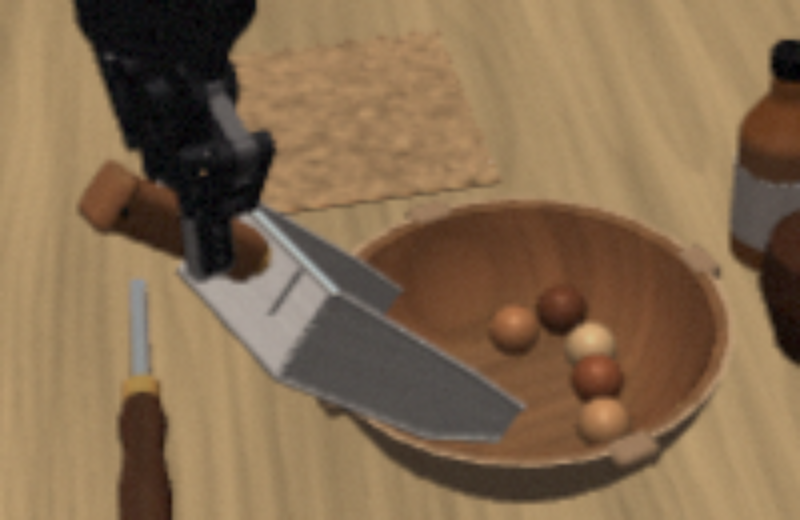

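All five balls rest in the bowl and the scoop's lip, at crop (500,440), gives a tilt of about 43–45°. The pour is done. I firm the grip, lift clear and travel to the mat.

```bash
python3 -m jog '[[[0,0,2,0,0],[0,0,8,0,0],[0,0,18,0,0],[0,0,30,0,0],[0,0,42,0,0],[0,0,52,0,0],[0,0,58,0,0],[0,0,60,0,0]]]' 110; python3 -m jog '[[[1,5,0,1,0],[3,15,0,3,0],[6,32,0,5,0],[10,54,0,8,0],[15,80,0,12,0],[20,107,0,16,0],[25,134,0,20,0],[29,161,0,24,0]]]' 110;python3 -m jog '[[[5,27,0,4,0],[10,54,0,8,0],[15,81,0,12,0],[20,108,0,15,0],[24,132,0,18,0],[28,150,0,20,0],[30,162,0,21,0],[31,167,0,21,0]]]' 110;python3 - <<'E'
from h import *
for n in("side","top"):
    im=manip.capture(n);cv2.imwrite(f"pics/{n}6.png",im[:,:,::-1])
s=manip.state();print(s["eef_pos"],s["ee_rot"][:,0],s["contact_force"],s["moment"])
t0=cv2.imread("pics/top0.png");t=cv2.imread("pics/top6.png");d=cv2.absdiff(t0,t).max(2)
# bowl position check
for a in(t0,t):
    h=cv2.cvtColor(a,cv2.COLOR_BGR2HSV);m=cv2.inRange(h,(8,40,150),(30,110,255));m[:175]=0;m[282:]=0;m[:,:255]=0;m[:,365:]=0
    c=cv2.findNonZero(m);print("bowl rim px",None if c is None else (len(c),cv2.minEnclosingCircle(c)))
x=s["ee_rot"][:,0]*[1,1,0];z=np.array([0,0,1.]);y=np.cross(z,x);g=s["eef_pos"]+[0,0,19]
for a in(35,40,45,50):
    c,e=np.cos(np.radians(a)),np.sin(np.radians(a));X=c*x-e*z;Z=e*x+c*z
    f=lambda n,px,py,pz:proj(n,g+X*(px+120)+y*py+Z*(pz-36)).round().astype(int).tolist()
    print(a,[[n,f(n,82,-60,16),f(n,82,60,16)] for n in("side","top")])
v=np.hstack([cv2.resize(cv2.imread("pics/side6.png")[80:280,180:380],None,fx=2,fy=2),cv2.resize(cv2.imread("pics/top6.png")[180:380,100:300],None,fx=2,fy=2)]);cv2.imwrite("pics/c6.png",v)
E
```

```text
time_s: 22.0
eef_pos: [447.0, -98.8, 260.3]
ee_rot: [[0.906, 0.423, 0.001], [0.423, -0.906, -0.001], [0.001, 0.001, -1.0]]
contact_force: [0.5, 0.1, -2.1]
finger_gap: 18.6
grip_force: 107.4
time_s: 22.8
eef_pos: [475.1, 64.4, 258.7]
ee_rot: [[0.652, 0.758, -0.001], [0.758, -0.652, 0.0], [-0.001, -0.001, -1.0]]
contact_force: [1.1, -0.2, -1.4]
finger_gap: 18.5
grip_force: 107.3
time_s: 23.6
eef_pos: [506.0, 230.7, 258.7]
ee_rot: [[0.34, 0.941, -0.001], [0.941, -0.34, -0.0], [-0.001, -0.001, -1.0]]
contact_force: [-0.5, 0.7, -0.6]
finger_gap: 18.6
grip_force: 107.4
[506.23831258 229.80954822 258.91620068] [ 3.40867652e-01  9.40111071e-01 -6.46869236e-04] [-0.47554019 -1.3629762  -1.77548435] [-0.11341572  0.02714258 -0.02488437]
bowl rim px (257, ((309.9501037597656, 228.16326904296875), 47.03580856323242))
bowl rim px (294, ((309.8939514160156, 228.28787231445312), 47.313724517822266))
35 [['side', [296, 142], [253, 139]], ['top', [144, 223], [124, 273]]]
40 [['side', [295, 149], [253, 145]], ['top', [151, 226], [131, 275]]]
45 [['side', [294, 155], [252, 151]], ['top', [158, 229], [139, 277]]]
50 [['side', [293, 161], [250, 157]], ['top', [166, 231], [146, 279]]]
```

View pics/c6.png

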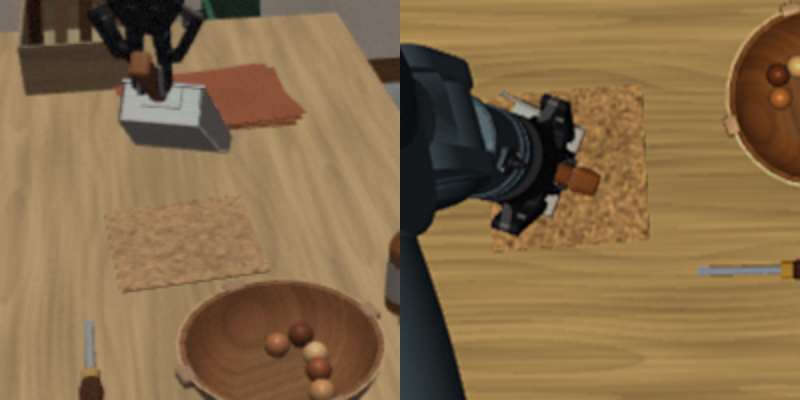

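The scoop hangs at about 45° above the mat (side crop lip corner at (228,152)). The bowl is unmoved and holds five balls. I lower until the lip nears the mat, and will level the scoop there by pivoting it in the grip.

```bash
python3 -m jog '[[[0,0,-8,0,0],[0,0,-22,0,0],[0,0,-38,0,0],[0,0,-55,0,0],[0,0,-72,0,0],[0,0,-86,0,0],[0,0,-96,0,0],[0,0,-102,0,0]]]' 110; python3 -m jog '[[[0,0,-2,0,0.1],[0,0,-4,0,0.2],[0,0,-6,0,0.222],[0,0,-8,0,0.226],[0,0,-10,0,0.2285],[0,0,-12,0,0.2285],[0,0,-14,0,0.2285],[0,0,-16,0,0.2285]]]' 60;python3 -c "
from h import *;tilt();print(manip.state()['contact_force'],manip.state()['moment'])"
```

```text
time_s: 24.5
eef_pos: [505.9, 228.5, 156.2]
ee_rot: [[0.343, 0.939, -0.001], [0.939, -0.343, -0.001], [-0.001, -0.001, -1.0]]
contact_force: [-0.4, 1.2, -1.5]
finger_gap: 18.5
grip_force: 107.4
time_s: 25.3
eef_pos: [506.5, 229.4, 141.2]
ee_rot: [[0.342, 0.94, 0.0], [0.94, -0.342, -0.0], [-0.0, 0.0, -1.0]]
contact_force: [-0.3, -0.5, -0.8]
finger_gap: 19.4
grip_force: 28.4
t25.35 tilt 37.5 resid 0.7 tip [253.3 160. ] area 165 grip 28 gap 19.83 M -0.150 z 141.0
[ 0.573845   -0.17641641 -0.27810147] [ 0.14309304 -0.04400686  0.04463561]
```

```bash
python3 -m jog '[[[-1,-3,-3,0,0.2285],[-2,-6,-6,0,0.2285],[-3,-9,-9,0,0.2285],[-4,-12,-12,0,0.2285],[-5.5,-15,-16,0,0.2285],[-6.5,-18,-19,0,0.2285],[-7.5,-21,-22,0,0.2285],[-8.5,-23.5,-25,0,0.2285]]]' 60;python3 -c "
from h import *;tilt();print(manip.state()['contact_force'],manip.state()['moment'])"
```

```text
time_s: 26.15
eef_pos: [498.0, 205.5, 116.1]
ee_rot: [[0.342, 0.94, 0.0], [0.94, -0.342, -0.0], [-0.0, 0.0, -1.0]]
contact_force: [-1.0, -2.2, 3.1]
finger_gap: 19.6
grip_force: 27.9
t26.20 tilt 29.5 resid 0.6 tip [251.  177.6] area 131 grip 28 gap 19.63 M 0.142 z 115.6
[-0.26948722 -1.83606155  2.07545183] [-0.1833388  -0.08894547  0.03046519]
```

```bash
python3 -m jog '[[[-1,-3,-4,0,0.2285],[-2,-6,-8,0,0.2285],[-3,-8,-12,0,0.2285],[-4,-11,-16,0,0.2285],[-5,-14,-19,0,0.2285],[-6,-16,-22,0,0.2285],[-6.5,-18,-25,0,0.2285],[-7,-20,-28.5,0,0.2285]]]' 60;python3 -m jog '[[[-1,-2,-4,0,0.2285],[-1.5,-4,-8,0,0.2285],[-2,-6,-12,0,0.2285],[-2.5,-8,-16,0,0.2285],[-3,-9.5,-20,0,0.2285],[-4,-11,-24,0,0.2285],[-4.5,-12.5,-28,0,0.2285],[-5,-14,-32,0,0.2285]]]' 60;python3 -c "
from h import *;tilt();print(manip.state()['contact_force'],manip.state()['moment'])"
```

```text
time_s: 27.0
eef_pos: [491.0, 186.0, 87.6]
ee_rot: [[0.341, 0.94, 0.0], [0.94, -0.341, 0.001], [0.001, -0.0, -1.0]]
contact_force: [-0.6, 0.5, -0.5]
finger_gap: 19.4
grip_force: 26.4
time_s: 27.8
eef_pos: [485.9, 171.4, 55.6]
ee_rot: [[0.342, 0.94, 0.0], [0.94, -0.342, -0.001], [-0.001, 0.0, -1.0]]
contact_force: [-0.8, -2.8, 2.6]
finger_gap: 19.6
grip_force: 26.1
t27.85 tilt 12.5 resid 0.1 tip [249.4 213.4] area 179 grip 26 gap 19.65 M 0.003 z 55.0
[ 0.28498417 -2.36957949  2.19730268] [-0.0445141  -0.11302813 -0.07929841]
```

```bash
python3 -m jog '[[[-0.5,-2,-4,0,0.2285],[-1,-3.5,-8,0,0.2285],[-1.5,-5,-12,0,0.2285],[-2,-6.5,-16,0,0.2285],[-3,-8,-20,0,0.2285],[-3.5,-9.5,-23,0,0.2285],[-4,-11,-26,0,0.2285],[-4.5,-12,-28,0,0.2285]]]' 60;python3 -c "
from h import *;tilt();print(manip.state()['contact_force'],manip.state()['moment'])"; python3 -m jog '[[[0,0,-1,0,0.2295],[0,0,-2,0,0.23],[0,0,-3,0,0.23],[0,0,-4,0,0.23],[0,0,-5,0,0.23],[0,0,-5.5,0,0.23],[0,0,-6,0,0.23],[0,0,-6.5,0,0.23]]]' 60;python3 -c "
from h import *;tilt();print(manip.state()['contact_force'],manip.state()['moment'])"
```

```text
time_s: 28.65
eef_pos: [481.9, 160.2, 27.7]
ee_rot: [[0.342, 0.94, 0.001], [0.94, -0.342, 0.001], [0.001, 0.0, -1.0]]
contact_force: [0.8, 0.5, 2.1]
finger_gap: 19.6
grip_force: 25.7
t28.70 tilt 7.0 resid 0.4 tip [249.6 227.4] area 202 grip 26 gap 19.60 M -0.568 z 27.4
[1.14527017 2.91230954 0.50800319] [ 0.49237037 -0.30875082 -0.11902015]
time_s: 29.5
eef_pos: [481.4, 159.1, 22.0]
ee_rot: [[0.342, 0.94, 0.0], [0.94, -0.342, -0.002], [-0.002, 0.001, -1.0]]
contact_force: [-2.5, -4.9, 9.5]
finger_gap: 19.6
grip_force: 20.4
t29.55 tilt 6.0 resid 0.5 tip [249.8 229.8] area 207 grip 20 gap 19.89 M 0.726 z 21.9
[-2.79750369 -4.66342557  8.7287137 ] [-0.58518547  0.51443022  0.07736642]
```

```bash
cat > m.py <<'E'
from h import *
im=manip.capture("side");cv2.imwrite("pics/side8.png",im[:,:,::-1])
s=manip.state();x=s["ee_rot"][:,0]*[1,1,0];z=np.array([0,0,1.]);y=np.cross(z,x);g=s["eef_pos"]+[0,0,19]
hsv=cv2.cvtColor(im,cv2.COLOR_RGB2HSV)
b=proj("side",g-52*x).astype(int)
m=cv2.inRange(hsv,(0,130,25),(15,255,200));M=0*m;R=(slice(b[1]-25,b[1]+30),slice(b[0]-20,b[0]+22));M[R]=m[R]
n,l,st,_=cv2.connectedComponentsWithStats(M);k=1+np.argmax(st[1:,4]);print("butt bbox x,y,w,h",st[k])
a=cv2.inRange(hsv,(0,0,60),(180,60,255));p=proj("side",g+100*x).astype(int);M=0*a;M[p[1]-45:p[1]+45,p[0]-60:p[0]+60]=a[p[1]-45:p[1]+45,p[0]-60:p[0]+60]
n,l,st,_=cv2.connectedComponentsWithStats(M);k=1+np.argmax(st[1:,4]);c=max(cv2.findContours((l==k).astype(np.uint8),0,2)[0],key=cv2.contourArea)
print("alu area",st[k][4],"poly",cv2.approxPolyDP(cv2.convexHull(c),2.5,True)[:,0].tolist())
for t,dz in((0,0),(3,0),(6,0),(6,16)):
    cc,e=np.cos(np.radians(t)),np.sin(np.radians(t));X=cc*x-e*z;Z=e*x+cc*z
    f=lambda px,py,pz:proj("side",g+dz*z+X*(px+120)+y*py+Z*(pz-36)).round(1).tolist()
    print(t,dz,"butt",[f(-172,-11,50),f(-172,-11,22),f(-172,11,22)],"back top",f(-70,-50,50),f(-70,50,50),"back bot",f(-70,-50,0),f(-70,50,0),"lip top n,f",f(82,-60,35),f(82,60,35))
E
python3 m.py
```

```text
butt bbox x,y,w,h [246 211  13  28 205]
alu area 648 poly [[295, 182], [291, 201], [280, 223], [266, 222], [268, 186]]
0 0 butt [[252.9, 228.4], [253.9, 237.6], [245.1, 236.7]] back top [279.0, 206.2] [241.0, 202.3] back bot [279.9, 222.1] [242.9, 218.2] lip top n,f [295.5, 181.0] [254.2, 177.1]
3 0 butt [[252.9, 227.3], [253.7, 236.9], [244.9, 235.9]] back top [279.1, 206.9] [241.2, 203.1] back bot [279.8, 223.3] [242.8, 219.4] lip top n,f [295.6, 184.3] [254.4, 180.3]
6 0 butt [[252.9, 226.1], [253.6, 236.1], [244.7, 235.2]] back top [279.2, 207.7] [241.4, 203.8] back bot [279.7, 224.6] [242.6, 220.6] lip top n,f [295.6, 187.6] [254.6, 183.7]
6 16 butt [[252.4, 220.7], [253.0, 230.8], [244.1, 229.9]] back top [278.9, 202.5] [240.8, 198.6] back bot [279.4, 219.6] [242.0, 215.7] lip top n,f [295.4, 182.8] [254.2, 178.8]
```

Against the projected model, the butt bottom at row 238, the lip corner at (295,182) and the back bottom at (280,223) all fit a tilt of about 0°. The scoop is level. I firm the grip, lift it level, shift it to the mat centre (+12,+31) and set it down slowly.

```bash
python3 -m jog '[[[0,0,1,0,0.2],[0,0,1,0,0],[0,0,1,0,0],[0,0,1,0,0],[0,0,1,0,0],[0,0,3,0,0],[0,0,7,0,0],[0,0,12,0,0]]]' 110;python3 -m jog '[[[0,1,4,0,0],[2,4,6,0,0],[4,10,6,0,0],[7,17,6,0,0],[9,24,6,0,0],[11,29,6,0,0],[12,31,6,0,0],[12,31,6,0,0]]]' 110;python3 m.py;python3 -c "
from rig import manip;s=manip.state();print(s['eef_pos'],s['contact_force'],s['moment'])"
```

```text
time_s: 30.4
eef_pos: [481.2, 160.0, 33.3]
ee_rot: [[0.342, 0.94, -0.001], [0.94, -0.342, 0.0], [-0.0, -0.001, -1.0]]
contact_force: [-0.5, 0.1, -0.7]
finger_gap: 18.4
grip_force: 107.4
time_s: 31.2
eef_pos: [493.7, 191.3, 39.2]
ee_rot: [[0.341, 0.94, 0.0], [0.94, -0.341, -0.0], [-0.0, 0.0, -1.0]]
contact_force: [0.2, 0.4, -1.7]
finger_gap: 18.7
grip_force: 107.4
butt bbox x,y,w,h [249 198  13  27 201]
alu area 600 poly [[298, 171], [295, 186], [283, 210], [269, 209], [273, 175]]
0 0 butt [[256.5, 214.3], [257.4, 223.6], [248.7, 222.7]] back top [282.0, 193.3] [244.5, 189.6] back bot [282.8, 209.3] [246.2, 205.6] lip top n,f [298.0, 169.6] [257.1, 165.8]
3 0 butt [[256.5, 213.2], [257.2, 222.9], [248.5, 222.0]] back top [282.1, 194.0] [244.6, 190.3] back bot [282.7, 210.5] [246.1, 206.8] lip top n,f [298.0, 172.9] [257.3, 169.1]
6 0 butt [[256.5, 212.1], [257.1, 222.1], [248.4, 221.2]] back top [282.2, 194.8] [244.8, 191.1] back bot [282.6, 211.7] [246.0, 208.0] lip top n,f [298.1, 176.2] [257.5, 172.5]
6 16 butt [[256.0, 206.6], [256.6, 216.8], [247.8, 215.8]] back top [281.9, 189.5] [244.2, 185.9] back bot [282.3, 206.7] [245.4, 203.0] lip top n,f [297.9, 171.4] [257.1, 167.6]
[493.48254038 191.00268289  39.19947916] [-0.64849628  1.3724005  -1.49851769] [-0.08665451  0.00973839  0.00807021]
```

```bash
python3 -m jog '[[[0,0,-3,0,0],[0,0,-6,0,0],[0,0,-8,0,0],[0,0,-10,0,0],[0,0,-11.5,0,0],[0,0,-12.5,0,0],[0,0,-13.5,0,0],[0,0,-14.2,0,0]]]' 110;python3 -m jog '[[[0,0,-0.4,0,0],[0,0,-0.8,0,0],[0,0,-1.2,0,0],[0,0,-1.6,0,0],[0,0,-2,0,0],[0,0,-2,0,0],[0,0,-2,0,0],[0,0,-2,0,0]]]' 110;python3 -c "
from rig import manip;s=manip.state();print(s['eef_pos'],s['contact_force'],s['moment'])"
```

```text
time_s: 32.05
eef_pos: [493.6, 190.9, 25.1]
ee_rot: [[0.342, 0.94, 0.0], [0.94, -0.342, -0.0], [0.0, 0.0, -1.0]]
contact_force: [-0.2, 0.3, -1.5]
finger_gap: 18.5
grip_force: 107.4
time_s: 32.85
eef_pos: [493.6, 190.9, 23.1]
ee_rot: [[0.342, 0.94, 0.0], [0.94, -0.342, -0.0], [-0.0, 0.0, -1.0]]
contact_force: [0.3, -0.4, -0.8]
finger_gap: 18.4
grip_force: 107.4
[493.57655506 190.89883328  23.14705925] [ 0.33982243 -0.43018989 -0.76358013] [-0.11176056  0.00670717  0.05017076]
```

Not quite in contact yet, so I continue in small steps.

```bash
python3 -m jog '[[[0,0,-0.3,0,0],[0,0,-0.6,0,0],[0,0,-0.9,0,0],[0,0,-1.2,0,0],[0,0,-1.2,0,0],[0,0,-1.2,0,0],[0,0,-1.2,0,0],[0,0,-1.2,0,0]]]' 110;python3 -m jog '[[[0,0,-0.2,0,0],[0,0,-0.4,0,0],[0,0,-0.6,0,0],[0,0,-0.8,0,0],[0,0,-0.8,0,0],[0,0,-0.8,0,0],[0,0,-0.8,0,0],[0,0,-0.8,0,0]]]' 110;python3 -c "
from rig import manip;s=manip.state();print(s['eef_pos'],s['contact_force'],s['moment'])"
```

```text
time_s: 33.65
eef_pos: [493.5, 190.8, 22.2]
ee_rot: [[0.342, 0.94, 0.0], [0.94, -0.342, -0.0], [-0.0, 0.0, -1.0]]
contact_force: [-2.6, -2.3, 5.2]
finger_gap: 18.2
grip_force: 108.1
time_s: 34.45
eef_pos: [493.5, 190.7, 22.1]
ee_rot: [[0.342, 0.94, 0.0], [0.94, -0.342, -0.0], [-0.0, 0.0, -1.0]]
contact_force: [-4.8, -3.1, 10.9]
finger_gap: 18.1
grip_force: 108.8
[493.51080574 190.70680823  22.05531707] [-4.7579498  -3.10718328 10.91403841] [-0.26963707  0.71521481  0.03457206]
```

```bash
python3 -m jog '[[[0,0,0.6,0,0.2],[0,0,0.6,0,0.22],[0,0,0.6,0,0.226],[0,0,0.6,0,0.230],[0,0,0.6,0,0.232],[0,0,0.6,0,0.234],[0,0,0.6,0,0.237],[0,0,0.6,0,0.242]]]' 40;python3 -m jog '[[[0,0,0,0,0.26],[0,0,0,0,0.3],[0,0,0,0,0.4],[0,0,0,0,0.5],[0,0,0,0,0.6],[0,0,0,0,0.7],[0,0,0,0,0.7],[0,0,0,0,0.7]]]' 40;python3 m.py|head -3
```

```text
time_s: 35.25
eef_pos: [493.9, 191.1, 21.5]
ee_rot: [[0.342, 0.94, 0.0], [0.94, -0.342, 0.0], [0.001, 0.0, -1.0]]
contact_force: [0.3, -0.2, -0.5]
finger_gap: 20.6
grip_force: 0.0
time_s: 36.05
eef_pos: [493.5, 190.9, 21.8]
ee_rot: [[0.342, 0.94, 0.0], [0.94, -0.342, -0.0], [0.0, 0.0, -1.0]]
contact_force: [-0.2, -0.3, 0.7]
finger_gap: 59.9
grip_force: 0.0
butt bbox x,y,w,h [249 202  18  28 244]
alu area 408 poly [[298, 177], [295, 192], [284, 214], [277, 215], [273, 180]]
0 0 butt [[257.1, 220.2], [258.0, 229.3], [249.4, 228.4]] back top [282.3, 199.0] [245.1, 195.3] back bot [283.2, 214.7] [246.9, 211.0] lip top n,f [298.2, 174.9] [257.6, 171.2]
```

Released. I rise straight up and swing aside, then measure the scoop against the mat from the top.

```bash
python3 -m jog '[[[0,0,8,0,0.7],[0,0,20,0,0.7],[0,0,40,0,0.7],[0,0,70,0,0.7],[0,0,105,0,0.7],[0,0,140,0,0.7],[0,0,170,0,0.7],[0,0,190,0,0.7]]]' 40;python3 -m jog '[[[0,-30,5,0,0.7],[-5,-70,10,0,0.7],[-10,-115,10,0,0.7],[-15,-160,10,0,0.7],[-20,-205,10,0,0.7],[-25,-250,10,0,0.7],[-30,-290,10,0,0.7],[-30,-310,10,0,0.7]]]' 40;python3 - <<'E'
from h import *
im=manip.capture("top");cv2.imwrite("pics/top9.png",im[:,:,::-1]);hsv=cv2.cvtColor(im,cv2.COLOR_RGB2HSV)
m=cv2.inRange(hsv,(0,130,25),(14,255,170));M=0*m;M[230:340,170:260]=m[230:340,170:260]
M=cv2.morphologyEx(M,cv2.MORPH_OPEN,np.ones((3,3)))
c=max(cv2.findContours(M,0,2)[0],key=cv2.contourArea);r=cv2.minAreaRect(c);b=cv2.boxPoints(r)
W=np.array([ray("top",p,53-6) for p in b]);print("handle",r,W[:,:2].round(1).tolist(),"cen",ray("top",r[0],47).round(1))
a=cv2.inRange(hsv,(0,0,80),(180,60,255));A=0*a;A[200:330,120:250]=a[200:330,120:250]
c=max(cv2.findContours(A,0,2)[0],key=cv2.contourArea);h=cv2.convexHull(c)
p=cv2.approxPolyDP(h,3,True)[:,0];print("alu",cv2.contourArea(c),p.tolist(),[ray("top",q,40)[:2].round().tolist() for q in p])
s=manip.state();print(s["time_s"],s["eef_pos"])
# mat from first picture: green-ish threshold along texture
t=cv2.imread("pics/top0.png");H=cv2.cvtColor(t,cv2.COLOR_BGR2HSV)
g=cv2.GaussianBlur(cv2.absdiff(t,cv2.GaussianBlur(t,(0,0),2)).max(2),(0,0),2.5)
k=((g>np.percentile(g[200:330,120:250],50)*.6)*255).astype(np.uint8);k[:200]=0;k[330:]=0;k[:,:120]=0;k[:,250:]=0
k=cv2.morphologyEx(k,cv2.MORPH_OPEN,np.ones((9,9)));c=max(cv2.findContours(k,0,2)[0],key=cv2.contourArea);r=cv2.minAreaRect(c);print("mat",r,ray("top",r[0],4))
E
```

```text
time_s: 36.9
eef_pos: [494.6, 191.2, 215.7]
ee_rot: [[0.342, 0.94, 0.005], [0.94, -0.342, 0.001], [0.003, 0.004, -1.0]]
contact_force: [-0.7, -0.3, 0.6]
finger_gap: 59.4
grip_force: 0.0
time_s: 37.7
eef_pos: [463.0, -122.0, 223.1]
ee_rot: [[0.345, 0.939, 0.002], [0.939, -0.345, -0.002], [-0.001, 0.002, -1.0]]
contact_force: [0.1, 0.5, 0.5]
finger_gap: 59.8
grip_force: 0.0
handle ((227.13009643554688, 278.67962646484375), (37.981170654296875, 8.541220664978027), 19.09349250793457) [[497.7, 230.7], [517.5, 224.3], [485.8, 135.0], [466.1, 141.6]] cen [491.7 182.8  47. ]
alu 2486.5 [[160, 229], [212, 252], [198, 290], [142, 275]] [[619.0, 356.0], [559.0, 223.0], [465.0, 256.0], [504.0, 397.0]]
37.75 [ 463.52190124 -123.86832023  223.04246532]
mat ((184.5, 264.5), (129.0, 129.0), 90.0) [531.80062442 302.58484019   4.        ]
```

The scoop origin comes out at about (533,300), against the mat centre at (534,303). It is level and released, and the arm is clear.

```bash
python3 -c "
from rig import manip;print(manip.job_done())"
```

```text
the job is handed in; nothing more can be done
None
```

I handed the job in at about 38 s: all five balls are in the bowl, which has not shifted, and the scoop stands level and released within about 4 mm of the mat's centre, but it tipped to about 45° (asked for about 40°, limit 50°), and I levelled it with its lip resting on the mat, then lifted it and set it down again.

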